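# Set the centre-distance fixture and present the cast lever to it

### The arm

A 6-joint arm with a two-finger parallel gripper is mounted at the origin on a cart in front of the work surface, level with it; the furniture and walls round the work are solid. World frame = base frame: x ahead of the robot, y to its left, z up, the work surface at z = 0. Lengths are in m, angles in rad, forces in N, time in s.
With the tool pointing down it reaches from about 0.25 to 0.775 m from the base axis. Payload 8.9 kg.
Tool frame: the origin (TCP) lies at the very end of the fingers, on their centre line; the grasp point (between the pads) lies 19 mm behind it; z points along the fingers, x is the direction in which the jaws open and shut, and the axes are right-handed (so a half turn about z gives the same grasp; the last joint's range is limited). The gripper opens to 85 mm and grips with 20 to 120 N. Pads are 22 mm wide; open, the fingers measure 114 mm over their backs; the gripper's body (76 mm by 85 mm) begins 54 mm behind the grasp point. The pads swing forward as they close: fully open they stand 13 mm farther back than shut.
Start: joints at [-1.396, 0.291, -0.153, 1.127, 0, 1.431], TCP at [0.162, -0.499, 0.21] pointing down, gripper open.
Joint ranges: [-2.52, 2.52], [-0.91, 1.74], [-1.3, 1.37], [-1.96, 2.02], [-1.52, 1.47], [-3.14, 3.14]. Speed limits (rad/s): [2.22, 2.22, 2.79, 3.14, 3.14, 3.14].

### API

Orientations are given as a unit quaternion [w, x, y, z].
In Python, from workcell import readout, vision, manip gives the robot as it stands.
- The arm moves only by the shell command python3 -m crank 'ROWS' [FORCE]. ROWS is JSON, a list of rows, each an object with "delta_pos": the shift along the tool's x, y, z in m, a list of three; "twist": the turn, a rotation vector about the tool's x, y, z in degrees, a list of three; "gripper": the gripper command: -1 is fully open, 1 is shut, values between are in proportion. A call has 1 to 8 rows; each row is the pose to reach, as a shift and turn from the pose commanded when the call began, along the tool's axes at that moment; what a row does not reach only later rows make up. A row lasts 1/12 s, in which the tool goes at most 41.7 mm and 7.16 degrees, less where a joint would pass 70% of its speed; a pose out of reach is approached as far as the arm can. A call with a gripper value outside its range is refused whole. The fingers move at their own pace and stop on an object; FORCE is the grip in N (left out, the last holds). Time passes only in rows, so rows that repeat a pose let the fingers close. It gives the time, the measured TCP pose, the force and the opening at its end, in the units of the state.
- readout.read_state(): the state, without advancing time (a new reading comes with each control period).
- vision.read_camera(name): name is "side" or "top"; returns (picture, depth): 384x512x3 uint8, red, green, blue; 384x512 float32, m along the optical axis (not along the pixel's ray), 0 where there is no reading.
- vision.camera_params(name): a dict with "fx", "fy", "cx", "cy" (pixels), "R" (3x3) and "t" (3): a world point X has camera coordinates R X + t. Camera axes: x right, y down, z forward; pixel columns grow to the right and rows downward; lengths in m; the calibration is good to about 2 mm. A picture is of the moment at which its call begins. camera_params takes no time and is no camera call.
- manip.finish_job(): hands the job in, once; it reports no verdict.
The state is a dict: "time_s": time; "q": joint angles; "qd": joint speeds; "joint_torque": joint torques, N m; "position": TCP position; "eef_rot": TCP orientation; "ft_force": force on the tool from outside, world axes, zero at the start; "wrist_torque": the same for the moment, N m; "opening": finger opening in m.
Only numpy, scipy, OpenCV 4.12 (cv2) and the standard library are available. Lean on these libraries where they do the work, as an engineer would, in place of code of your own. Each camera call takes 0.05 s, during which the arm holds its last target. There are 200 camera calls.

### The job

Set the fixture for the green cast lever: draw its sprung slide out by the black knob until the brass pointer stands on the red line, and let go (the brake keeps it there). Then pick the lever up by the balance point of its arm so that it stays level, and hold it level a few centimetres above the fixture with the large bore straight over the thick post and the small bore straight over the thin pin, not touching the fixture. Finish while still holding it there, because I will slip the shims over the post and pin before it goes down; leave the spanner, try square, pencil and nut where they lie.

Things in the scene. Friction and masses are not known exactly. Their poses are not given: they have to be found in the camera images.
- slide (a joint): travel of the fixture's slide in m: 0 fully home (towards the post), up to 0.066 drawn out (away from the post). The red line is at 0.050, to be met within 4 mm. It starts between 0 and 0.025. A light return spring (40 N/m) and a friction brake resist: pulling takes about 6 N at first and 8 N at the line; let go, the slide stays where it is.
- knob_grip (a point): middle of the barrel of the slide's upright black round knob (24 mm diameter, barrel 26 mm high, top 70 mm above the bench): this point is 55 mm above the bench. The slide's upper face is 30 mm above the bench. Its x axis points along the pull, away from the post. It moves with the slide; the thin pin stands 54 mm from it towards the post.
- pointer (a point): tip of the brass pointer on the slide, beside the white scale on the rail (28 mm above the bench); moves with the slide
- red_line (a point): the red line across the white scale on the fixture's rail, 27 mm above the bench; the pointer is to stand on it
- post_tip (a point): centre of the top of the fixture's thick steel post (20 mm diameter, chamfered), 62 mm above the bench; it stands on a round seat whose face is 30 mm above the bench. x axis from the post along the bed to the pin, z up.
- pin_tip (a point): centre of the top of the thin steel pin (12 mm diameter) on the slide, 52 mm above the bench; it is 110 mm + the slide's travel from the post's axis, so 160 mm with the slide at the red line
- fixture: the whole fixture with its slide, post and pin: a grey aluminium bed 300 x 86 mm screwed to the bench, running from 43 mm behind the post's axis to 257 mm ahead of it. Origin on the bench under the axis of the thick post, x axis along the bed towards the pin, z up.
- cast_lever: the loose green cast lever with bright machined bosses, 0.55 to 0.85 kg, lying flat on the bench: a big hub, a straight arm and a small eye, the eye's axis 160 mm from the hub's. Origin under the hub's axis at the lower face (lower faces of hub and eye lie in one plane); x axis along the arm towards the eye, z up.
- lever_balance (a point): the lever's balance point, on the arm's centre line 55 mm from the hub's axis towards the eye, 18 mm above the lower faces; grasp here, within 2 cm along the arm, fingers closing across it. The I-section arm is 14 mm thick with parallel upright sides, its underside 4 mm above the lower faces, its top sloping from 33 mm at the hub to 22 mm at the eye. Axes as the lever's.
- hub_bore (a point): centre of the lower mouth of the large (22 mm) bore in the hub (48 mm diameter, 34 mm high), on the lever's lower face
- eye_bore (a point): centre of the lower mouth of the small (13 mm) bore in the eye (34 mm diameter, 24 mm high), on the lever's lower face
- spanner_17: bystander: steel open-ended spanner 36 x 191 x 6 mm lying on the bench on the robot's side of the fixture; origin at its centre underneath
- try_square: bystander: try square, wooden stock and steel blade, 197 x 111 x 18 mm, lying on the bench to the right of the fixture; origin at its centre underneath
- pencil: bystander: red carpenter's pencil 9 x 165 x 8 mm lying on the robot's side of the lever; origin at its centre underneath
- hex_nut: bystander: steel hexagon nut 30 x 26 x 13 mm lying between the spanner and the pencil; origin at its centre underneath

How it is judged:
By the outcome, as a careful person would: the job done as asked, in the order asked, and still so for the second after the job is handed in, while the arm keeps its last pose, push and grip.
It also fails if it takes over 48 s, if anything falls off the work surface, if the arm or the gripper's body presses on something with over 40 N, if the wrist force passes 120 N, or if a joint passes its speed limit or range.

## Working session

There is one attempt and no reset: what is moved stays moved. The work goes in short steps, Python scripts to look and compute and a shell command to move; the robot and the scene stay as the last step left them, time stands still between calls to the robot, and variables do not carry over. Pictures are saved under pics/ and viewed, about 8 in all and at most 12, crops included, and the job is handed in when it is done.

```bash
mkdir -p pics; ls
cat > h.py <<'E'
import numpy as np, cv2
from workcell import readout, vision, manip
def save(n,f):
    p,d=vision.read_camera(n); cv2.imwrite(f,p[:,:,::-1]); np.savez(f.replace('.png','.npz'),p=p,d=d); return p,d
def ray(n,u,v):
    c=vision.camera_params(n);R=np.array(c['R']);t=np.array(c['t'])
    return -R.T@t, R.T@np.array([(u-c['cx'])/c['fx'],(v-c['cy'])/c['fy'],1])
def onz(n,u,v,z):
    o,d=ray(n,u,v); return o+d*(z-o[2])/d[2]
def proj(n,X):
    c=vision.camera_params(n);x=np.array(c['R'])@np.array(X)+np.array(c['t'])
    return np.array([c['fx']*x[0]/x[2]+c['cx'],c['fy']*x[1]/x[2]+c['cy']])
def cloud(n,d):
    c=vision.camera_params(n);v,u=np.mgrid[:384,:512]
    P=np.stack([(u-c['cx'])/c['fx']*d,(v-c['cy'])/c['fy']*d,d],-1)
    return (P-np.array(c['t']))@np.array(c['R'])
def tri(n1,p1,n2,p2):
    o1,d1=ray(n1,*p1);o2,d2=ray(n2,*p2)
    s=np.linalg.lstsq(np.stack([d1,-d2],1),o2-o1,rcond=None)[0]
    a=o1+s[0]*d1;b=o2+s[1]*d2
    return (a+b)/2,np.linalg.norm(a-b)
E
python3 - <<'E'
from h import *
for n in('top','side'):
    save(n,f'pics/{n}0.png'); c=vision.camera_params(n); print(n,c['fx'],ray(n,256,192))
s=readout.read_state();print(s)
E
```

```text
pics
top 381.9456552472792 (array([ 0.29258695, -0.02939993,  1.15472534]), array([ 1.40574572e-01,  8.74113346e-04, -9.90116786e-01]))
side 406.7544568097344 (array([0.21273998, 0.98689963, 0.83992859]), array([ 0.19834857, -0.78588128, -0.58582512]))
{'time_s': 0.1, 'q': array([-1.39630493e+00,  2.91210383e-01, -1.54010776e-01,  1.12671978e+00,
       -2.04567100e-05,  1.43150448e+00]), 'qd': array([-0.0003907 , -0.00091897,  0.00095913,  0.00067632, -0.00018038,
        0.00274502]), 'joint_torque': array([ 2.37279302e-03, -5.37978637e+01,  3.31917787e+01,  9.34784854e-03,
       -1.51381619e-04,  6.18922940e-07]), 'position': array([ 0.16197606, -0.49896248,  0.20911176]), 'eef_rot': array([-3.90137067e-04,  8.08906341e-01, -5.87937245e-01, -4.18843737e-04]), 'ft_force': array([-0.21374823,  1.58998602, -0.04694566]), 'wrist_torque': array([ 0.04264241,  0.01306732, -0.04256214]), 'opening': 0.08536379975139283}
```

View pics/top0.png

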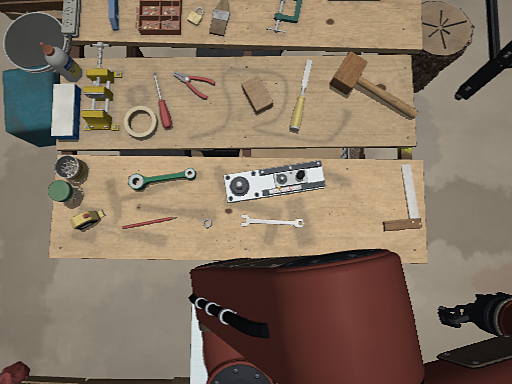

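View pics/side0.png

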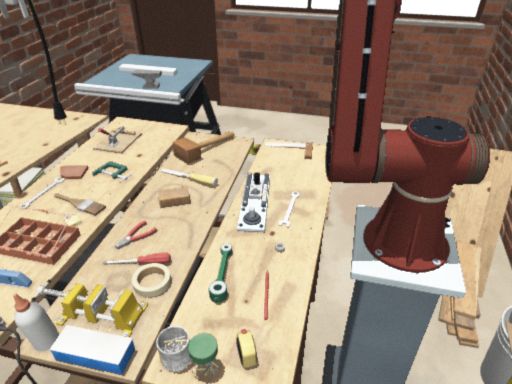

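The top view shows the lever (hub ≈(136,181), eye ≈(190,174)) and the fixture (post ≈(240,185), knob ≈(300,175)). The side view shows the lever at (220,270) and the fixture at (255,200). I'll zoom in on both.

Run:
```python
from h import *
a=cv2.imread('pics/top0.png')[150:215,120:335]; b=cv2.imread('pics/side0.png')[165:305,200:305]
A=cv2.resize(a,None,fx=3.7,fy=3.7,interpolation=cv2.INTER_CUBIC)
cv2.imwrite('pics/ct.png',A)
b1=cv2.resize(b[:70,30:80],None,fx=8,fy=8,interpolation=cv2.INTER_CUBIC);b2=cv2.resize(b[70:140,:50],None,fx=8,fy=8,interpolation=cv2.INTER_CUBIC)
cv2.imwrite('pics/cs.png',np.hstack([b1,b2])[:600])
# lever green mask from cloud
z=np.load('pics/top0.npz');hsv=cv2.cvtColor(z['p'],cv2.COLOR_RGB2HSV)
for n in('top','side'):
    z=np.load(f'pics/{n}0.npz');P=cloud(n,z['d']);print(n)
    for (X) in ([0.5,-.1],):
        m=(P[...,2]>0.012)&(P[...,2]<.09)&(P[...,0]>.33)&(P[...,0]<.6)&(P[...,1]>-.3)&(P[...,1]<.45)&(z['d']>0)
        k,l,st,c=cv2.connectedComponentsWithStats(m.astype('uint8'))
        for i in range(1,k):
            if st[i,4]>25:
                Q=P[l==i];print(st[i],Q.mean(0).round(3),np.percentile(Q,[2,98],axis=0).round(3).tolist())
```

```text
top
[ 224  160  101   43 2632] [ 0.487 -0.082  0.024] [[0.436, -0.222, 0.013], [0.54, 0.059, 0.065]]
[128 168  68  22 517] [0.493 0.267 0.028] [[0.461, 0.16, 0.013], [0.522, 0.349, 0.038]]
[ 90 213   9   9  51] [0.374 0.446 0.032] [[0.364, 0.442, 0.014], [0.387, 0.45, 0.054]]
[202 218  10  10  41] [0.361 0.12  0.015] [[0.348, 0.107, 0.013], [0.375, 0.132, 0.019]]
side
[ 237  172   33   58 1311] [ 0.483 -0.062  0.025] [[0.434, -0.217, 0.012], [0.538, 0.063, 0.063]]
[208 243  24  58 557] [0.489 0.285 0.027] [[0.46, 0.165, 0.014], [0.52, 0.357, 0.036]]
```

View pics/ct.png

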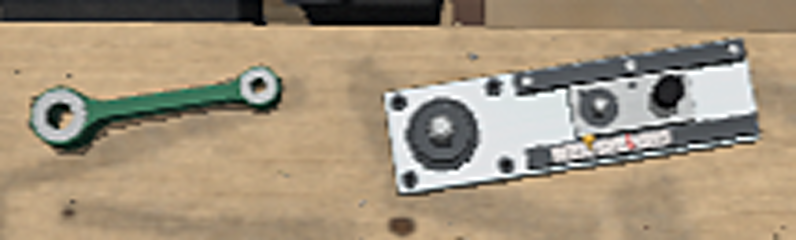

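View pics/cs.png

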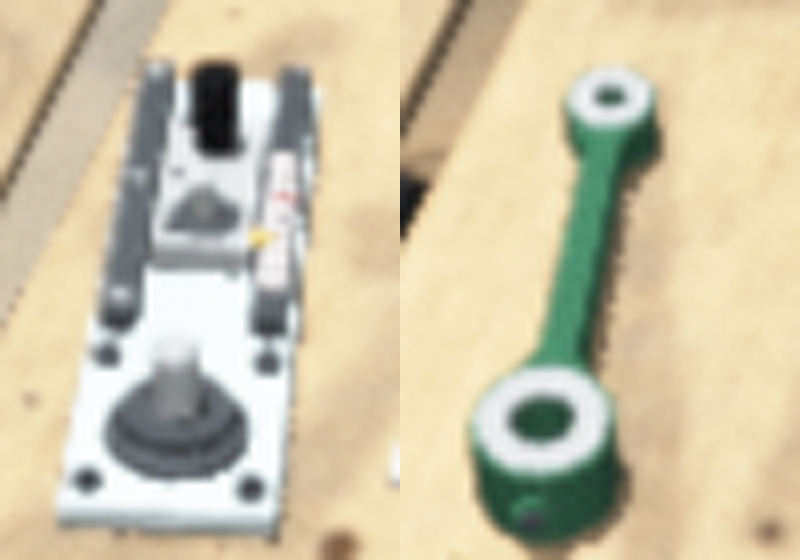

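In the top crop: hub (60,117), eye (259,86), post (441,128), pin (600,103), knob (668,92), pointer (588,142) and red line (630,141). The side crop shows the same points, with the slide still short of the line. I'll triangulate them.

Run:
```python
from h import *
T=lambda x,y:(119.5+(x+.5)/3.7,149.5+(y+.5)/3.7)
S=lambda x,y:(229.5+(x+.5)/8,164.5+(y+.5)/8)
L=lambda x,y:(199.5+(x-400+.5)/8,234.5+(y+.5)/8)
pts=dict(post=(T(441,128),S(178,348),.062),pin=(T(600,103),S(207,192),.052),knob=(T(668,92),S(215,72),.070),ptr=(T(588,143),S(265,237),.028),red=(T(630,141),S(285,196),.027),hub=(T(60,117),L(541,420),.034),eye=(T(259,86),L(611,96),.024))
R={}
for k,(a,b,z) in pts.items():
    X,e=tri('top',a,'side',b);A=onz('top',*a,z);B=onz('side',*b,z);R[k]=(A+B)[:2]/2
    print(k,X.round(4),round(e,4),'top',A[:2].round(4),'side',B[:2].round(4))
z=np.load('pics/top0.npz');P=cloud('top',z['d'])
m=((P[...,2]>0.006)&(np.arange(512)>215)&(np.arange(512)<335)&(P[...,0]>.42)&(P[...,0]<.56)).astype('uint8')
c=max(cv2.findContours(m,0,2)[0],key=cv2.contourArea);Q=P[m>0];print('bed',cv2.minAreaRect((Q[:,:2]*1000).astype('float32')))
# boss masks
for n in('top','side'):
    z=np.load(f'pics/{n}0.npz');p=z['p'];P=cloud(n,z['d'])
    hsv=cv2.cvtColor(p,cv2.COLOR_RGB2HSV)
    reg=(P[...,0]>.43)&(P[...,0]<.55)&(P[...,1]>.13)&(P[...,1]<.38)
    m=(reg&(hsv[...,1]<60)&(hsv[...,2]>130)).astype('uint8')
    for c in cv2.findContours(m,0,2)[0]:
        if len(c)>4: 
            (u,v),_,_=cv2.fitEllipse(c); zz=.034 if onz(n,u,v,.03)[1]>.27 else .024
            print(n,'boss',u,v,cv2.contourArea(c),onz(n,u,v,zz))
    g=reg&(hsv[...,0]>60)&(hsv[...,0]<95)&(hsv[...,1]>90);Q=P[g]
    e=[np.median(Q[abs(Q[:,1]-y)<.008],axis=0).round(4) for y in(.21,.23,.25,.27)];print(*e)
f=lambda a,b:(np.linalg.norm(R[b]-R[a]).round(4),np.degrees(np.arctan2(*(R[b]-R[a])[::-1])).round(2))
print('post-pin',f('post','pin'),'post-knob',f('post','knob'),'ptr-red',f('ptr','red'),'hub-eye',f('hub','eye'),f('pin','knob'))
```

```text
post [0.4705 0.0217 0.0563] 0.0011 top [0.4701 0.0215] side [0.4681 0.0288]
pin [ 0.4925 -0.1048  0.0404] 0.0045 top [ 0.4926 -0.1037] side [ 0.4861 -0.0887]
knob [ 0.4992 -0.1559  0.067 ] 0.0004 top [ 0.4984 -0.1555] side [ 0.4983 -0.1515]
ptr [ 0.4634 -0.0957  0.0279] 0.0015 top [ 0.4642 -0.0956] side [ 0.4626 -0.0955]
red [ 0.4641 -0.1299  0.0257] 0.0045 top [ 0.4662 -0.1295] side [ 0.4614 -0.128 ]
hub [0.4821 0.3305 0.0311] 0.0001 top [0.4816 0.3295] side [0.4811 0.3328]
eye [0.5096 0.1721 0.0217] 0.0016 top [0.51   0.1718] side [0.5079 0.1745]
bed ((489.39794921875, -88.4420166015625), (340.4720764160156, 134.48651123046875), 89.38117218017578)
top boss 135.34991455078125 180.70704650878906 145.0 [0.48328632 0.33111225 0.034     ]
top boss 189.1952667236328 172.654296875 66.0 [0.51063592 0.17319005 0.024     ]
[0.5027 0.2096 0.0242] [0.4975 0.2303 0.0255] [0.4956 0.2504 0.028 ] [0.4924 0.2699 0.0294]
side boss 222.8069305419922 306.863037109375 18.0 [0.44798212 0.38890239 0.034     ]
side boss 239.92652893066406 283.3504333496094 12.5 [0.42795351 0.30685902 0.034     ]
side boss
[... 285 characters left out ...]
192 0.21218408 0.024     ]
side boss 211.3471221923828 283.8035888671875 638.5 [0.49919814 0.3260901  0.034     ]
side boss 237.5591278076172 251.3533172607422 17.0 [0.46981305 0.18538205 0.024     ]
side boss 216.28138732910156 246.15623474121094 9.5 [0.53559119 0.17961765 0.024     ]
side boss 225.5017547607422 246.25714111328125 69.0 [0.50954113 0.17360211 0.024     ]
[0.5009 0.21   0.0242] [0.4966 0.2307 0.025 ] [0.493  0.2491 0.027 ] [0.4888 0.27   0.0285]
post-pin (np.float64(0.123), np.float64(-80.52)) post-knob (np.float64(0.181), np.float64(-80.7)) ptr-red (np.float64(0.0332), np.float64(-89.27)) hub-eye (np.float64(0.1604), np.float64(-80.1)) (np.float64(0.058), np.float64(-81.08))
```

Points agree: post≈(.470,.022), knob≈(.4985,-.154), axis ≈ -80.7°, slide ≈ 15–17 mm, so about 34 mm to pull. Hub≈(.482,.330), eye≈(.5095,.173), 160 mm apart, balance point ≈(.4915,.276). I'll move above the knob with the jaws along the axis.

```bash
cat >> h.py <<'E'
from scipy.spatial.transform import Rotation as Ro
def go(X,ang):
    s=readout.read_state();q=s['eef_rot'];R=Ro.from_quat([q[1],q[2],q[3],q[0]])
    a=np.radians(ang);x=np.array([np.cos(a),np.sin(a),0]);z=np.array([0,0,-1.]);W=Ro.from_matrix(np.stack([x,np.cross(z,x),z],1))
    print('t',s['time_s'],'pos',s['position'].round(4),'op',round(s['opening'],4),'F',s['ft_force'].round(1),'M',s['wrist_torque'].round(2))
    print('delta',R.inv().apply(np.array(X)-s['position']).round(4),'twist',(R.inv()*W).as_rotvec(degrees=True).round(2))
E
python3 -c "
from h import *
go([.4985,-.154,.13],-80.7)"
```

```text
t 0.1 pos [ 0.162  -0.499   0.2091] op 0.0854 F [-0.2  1.6 -0. ] M [ 0.04  0.01 -0.04]
delta [-0.2242 -0.4266  0.0794] twist [-0.    0.07  8.68]
```

```bash
R='x'; python3 -m crank '[{"delta_pos":[-0.224,-0.427,0.05],"twist":[0,0,8.7],"gripper":0},{"delta_pos":[-0.224,-0.427,0.05],"twist":[0,0,8.7],"gripper":0},{"delta_pos":[-0.224,-0.427,0.05],"twist":[0,0,8.7],"gripper":0},{"delta_pos":[-0.224,-0.427,0.05],"twist":[0,0,8.7],"gripper":0},{"delta_pos":[-0.224,-0.427,0.05],"twist":[0,0,8.7],"gripper":0},{"delta_pos":[-0.224,-0.427,0.05],"twist":[0,0,8.7],"gripper":0},{"delta_pos":[-0.224,-0.427,0.05],"twist":[0,0,8.7],"gripper":0},{"delta_pos":[-0.224,-0.427,0.05],"twist":[0,0,8.7],"gripper":0}]' 60
python3 -c "
from h import *
go([.4985,-.154,.13],-80.7)"
```

```text
time_s: 0.77
position: [0.3934, -0.2618, 0.1752]
eef_rot: [0.0, 0.762, -0.648, -0.0]
ft_force: [1.0, -1.0, -0.1]
opening: 0.0423
t 0.7667 pos [ 0.3934 -0.2618  0.1752] op 0.0423 F [ 1.  -1.  -0.1] M [-0.03 -0.1   0.02]
delta [-0.0895 -0.1211  0.0452] twist [ 0.    0.   -0.03]
```

```bash
python3 -m crank '[{"delta_pos":[-0.085,-0.115,0.035],"twist":[0,0,0],"gripper":0},{"delta_pos":[-0.085,-0.115,0.035],"twist":[0,0,0],"gripper":0},{"delta_pos":[-0.085,-0.115,0.035],"twist":[0,0,0],"gripper":0},{"delta_pos":[-0.085,-0.115,0.035],"twist":[0,0,0],"gripper":0},{"delta_pos":[-0.085,-0.115,0.035],"twist":[0,0,0],"gripper":0},{"delta_pos":[-0.085,-0.115,0.035],"twist":[0,0,0],"gripper":0}]'
python3 - <<'E'
from h import *
go([.4985,-.154,.036],-80.7)
for n in('top','side'):
    save(n,f'pics/{n}1.png')
a=cv2.imread('pics/top1.png')[140:215,220:335]; b=cv2.imread('pics/side1.png')[130:235,220:290]
A=cv2.resize(a,(460,300),interpolation=cv2.INTER_CUBIC);B=cv2.resize(b,(300,450),interpolation=cv2.INTER_CUBIC)
C=np.zeros((450,760,3),'uint8');C[:300,:460]=A;C[:,460:]=B;cv2.imwrite('pics/c1.png',C)
E
```

```text
time_s: 1.27
position: [0.4923, -0.1601, 0.1397]
eef_rot: [0.0, 0.763, -0.647, -0.001]
ft_force: [-1.4, 0.4, 0.3]
opening: 0.0429
t 1.2667 pos [ 0.4923 -0.1601  0.1397] op 0.0429 F [-1.4  0.4  0.3] M [-0.01  0.09 -0.03]
delta [-0.0049 -0.0073  0.1037] twist [0.08 0.04 0.13]
```

View pics/c1.png

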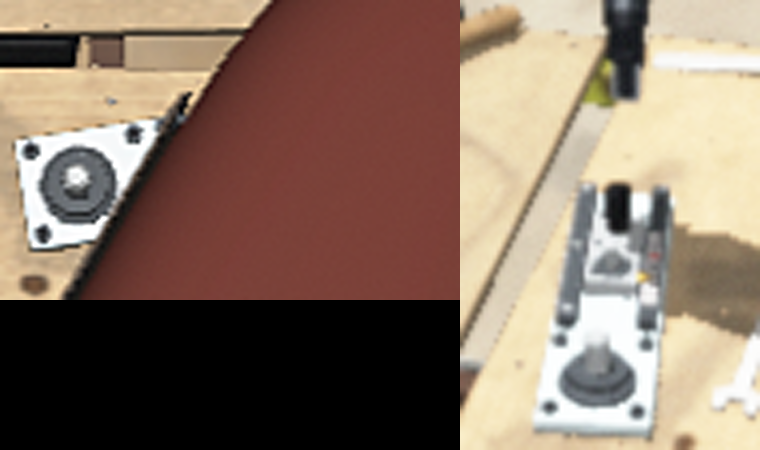

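The top view is hidden by the arm. The side view shows the finger tip (628,95) over the knob (618,205), slightly towards the robot, which matches the computed shift. I'll descend and close.

```bash
python3 -m crank '[{"delta_pos":[-0.005,-0.007,0.02],"twist":[0,0,0],"gripper":0},{"delta_pos":[-0.005,-0.007,0.04],"twist":[0,0,0],"gripper":0},{"delta_pos":[-0.005,-0.007,0.06],"twist":[0,0,0],"gripper":0},{"delta_pos":[-0.005,-0.007,0.08],"twist":[0,0,0],"gripper":0},{"delta_pos":[-0.005,-0.007,0.1],"twist":[0,0,0],"gripper":0},{"delta_pos":[-0.005,-0.007,0.103],"twist":[0,0,0],"gripper":0},{"delta_pos":[-0.005,-0.007,0.103],"twist":[0,0,0],"gripper":0}]'
python3 -c "
from h import *
go([.4985,-.154,.036],-80.7)"
```

```text
time_s: 1.95
position: [0.4969, -0.1557, 0.0369]
eef_rot: [0.0, 0.761, -0.648, -0.001]
ft_force: [-0.4, -0.3, -0.0]
opening: 0.0426
t 1.95 pos [ 0.4969 -0.1557  0.0369] op 0.0426 F [-0.4 -0.3 -0. ] M [ 0.04  0.02 -0.01]
delta [-0.0015 -0.0018  0.0009] twist [ 0.11  0.06 -0.12]
```

```bash
python3 -m crank '[{"delta_pos":[-0.001,-0.001,0],"twist":[0,0,0],"gripper":0.4},{"delta_pos":[-0.001,-0.001,0],"twist":[0,0,0],"gripper":1},{"delta_pos":[-0.001,-0.001,0],"twist":[0,0,0],"gripper":1},{"delta_pos":[-0.001,-0.001,0],"twist":[0,0,0],"gripper":1},{"delta_pos":[-0.001,-0.001,0],"twist":[0,0,0],"gripper":1},{"delta_pos":[-0.001,-0.001,0],"twist":[0,0,0],"gripper":1}]' 60
python3 - <<'E'
from h import *
go([.4985,-.154,.036],-80.7)
save('side','pics/side2.png');b=cv2.imread('pics/side2.png')[165:235,230:280]
cv2.imwrite('pics/c2.png',cv2.resize(b,None,fx=8,fy=8,interpolation=cv2.INTER_CUBIC))
E
```

```text
time_s: 2.45
position: [0.4999, -0.1553, 0.0391]
eef_rot: [0.0, 0.762, -0.648, 0.001]
ft_force: [-3.2, -3.4, 6.3]
opening: 0.0201
t 2.45 pos [ 0.4999 -0.1553  0.0391] op 0.0201 F [-3.2 -3.4  6.3] M [-0.74  0.73 -0.03]
delta [-0.0015  0.0012  0.0031] twist [-0.08 -0.16 -0.05]
```

View pics/c2.png

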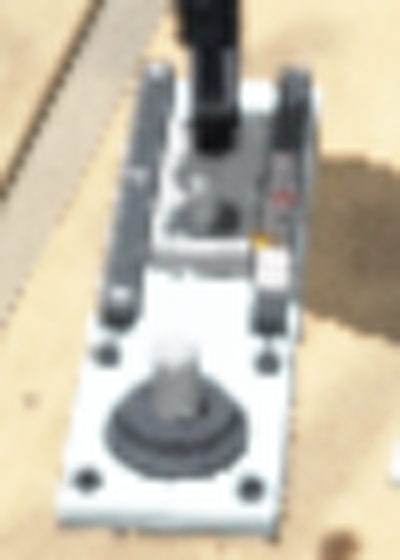

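The jaws closed on the knob, with the pointer at (260,240) and the red line at (283,197). The opening reads 20 mm against an expected 24, so I'll pull most of the way and check how it followed.

```bash
python3 -m crank '[{"delta_pos":[0.006,0,0],"twist":[0,0,0],"gripper":1},{"delta_pos":[0.012,0,0],"twist":[0,0,0],"gripper":1},{"delta_pos":[0.018,0,0],"twist":[0,0,0],"gripper":1},{"delta_pos":[0.024,0,0],"twist":[0,0,0],"gripper":1},{"delta_pos":[0.03,0,0],"twist":[0,0,0],"gripper":1},{"delta_pos":[0.033,0,0],"twist":[0,0,0],"gripper":1},{"delta_pos":[0.033,0,0],"twist":[0,0,0],"gripper":1},{"delta_pos":[0.033,0,0],"twist":[0,0,0],"gripper":1}]'
python3 - <<'E'
from h import *
go([.4999,-.1553,.0391],-80.7)
save('side','pics/side3.png');b=cv2.imread('pics/side3.png')[165:235,230:280]
cv2.imwrite('pics/c3.png',cv2.resize(b,None,fx=8,fy=8,interpolation=cv2.INTER_CUBIC))
E
```

```text
time_s: 3.17
position: [0.5049, -0.1864, 0.0391]
eef_rot: [-0.001, 0.762, -0.648, 0.0]
ft_force: [-3.0, 2.5, 8.5]
opening: 0.0203
t 3.1667 pos [ 0.5049 -0.1864  0.0391] op 0.0203 F [-3.   2.5  8.5] M [ 0.63  0.67 -0.06]
delta [-0.0315 -0.0001 -0.    ] twist [-0.09  0.01 -0.02]
```

View pics/c3.png

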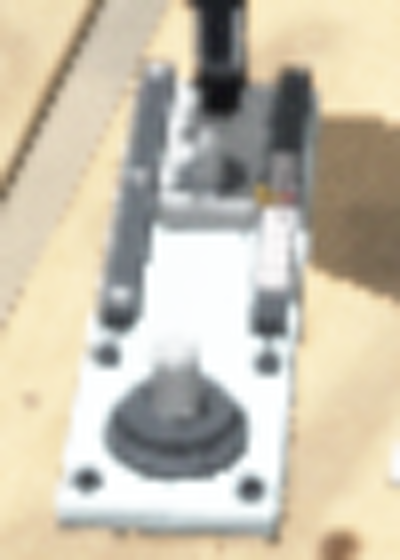

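The pointer is now at about (262,190) and the red line at about (287,196), so the slide is near the line. I'll measure both by colour centroids.

Run:
```python
from h import *
ax=np.array([np.cos(np.radians(-80.7)),np.sin(np.radians(-80.7))]);o=np.array([.470,.0225])
for f in('side0','side2','side3','top0'):
    n=f[:-1]
    p=np.load(f'pics/{f}.npz')['p'].astype(int);reg=np.zeros(p.shape[:2],bool)
    if n=='side': reg[182:202,256:272]=1
    else: reg[180:195,270:300]=1
    r,g,b=p[...,0],p[...,1],p[...,2]
    for nm,w,z in(('ptr',np.clip(np.minimum(r,g)-b-50,0,None),.028),('red',np.clip(r-np.maximum(g,b)-30,0,None)*(abs(g-b)<40),.027)):
        w=w*reg; v,u=np.nonzero(w)
        if len(v)==0: print(f,nm,'none');continue
        ww=w[v,u];c=(u@ww/ww.sum(),v@ww/ww.sum());X=onz(n,*c,z)[:2]-o
        print(f,nm,np.round(c,2),len(v),'along',(X@ax).round(4),'across',(X@[-ax[1],ax[0]]).round(4))
```

```text
side0 ptr [262.02 194.17] 4 along 0.1151 across -0.0241
side0 red [265.08 189.  ] 2 along 0.1475 across -0.0324
side2 ptr [262. 195.] 1 along 0.1104 across -0.0244
side2 red [264.83 189.  ] 2 along 0.1474 across -0.0315
side3 ptr none
side3 red [265. 189.] 1 along 0.1475 across -0.0321
top0 ptr [278.7  187.42] 8 along 0.1165 across -0.0223
top0 red [289.6  187.94] 9 along 0.1485 across -0.0288
```

The initial gap was about 32 mm and the tool has moved 31.5 mm, so this looks close. I'll release, rise and head for the lever, then measure from both views once the arm is clear.

```bash
python3 -m crank '[{"delta_pos":[0,0,0],"twist":[0,0,0],"gripper":0},{"delta_pos":[0,0,0],"twist":[0,0,0],"gripper":0},{"delta_pos":[0,0,0],"twist":[0,0,0],"gripper":0},{"delta_pos":[0,0,0],"twist":[0,0,0],"gripper":0},{"delta_pos":[0,0,-0.03],"twist":[0,0,0],"gripper":0},{"delta_pos":[0,0,-0.06],"twist":[0,0,0],"gripper":0},{"delta_pos":[0,0,-0.1],"twist":[0,0,0],"gripper":0},{"delta_pos":[0,0,-0.12],"twist":[0,0,0],"gripper":0}]'
python3 -c "
from h import *
go([.4915,.276,.13],9.9)"
```

```text
time_s: 3.88
position: [0.5057, -0.1872, 0.1614]
eef_rot: [-0.0, 0.762, -0.648, 0.002]
ft_force: [1.2, -0.6, -0.4]
opening: 0.0426
t 3.8833 pos [ 0.5057 -0.1872  0.1614] op 0.0426 F [ 1.2 -0.6 -0.4] M [-0.07 -0.06 -0.04]
delta [-0.4595 -0.0606  0.0305] twist [-3.000e-02 -2.500e-01 -9.062e+01]
```

```bash
python3 -m crank '[{"delta_pos":[-0.46,-0.06,0],"twist":[0,0,-90],"gripper":0},{"delta_pos":[-0.46,-0.06,0],"twist":[0,0,-90],"gripper":0},{"delta_pos":[-0.46,-0.06,0],"twist":[0,0,-90],"gripper":0},{"delta_pos":[-0.46,-0.06,0],"twist":[0,0,-90],"gripper":0},{"delta_pos":[-0.46,-0.06,0],"twist":[0,0,-90],"gripper":0},{"delta_pos":[-0.46,-0.06,0],"twist":[0,0,-90],"gripper":0},{"delta_pos":[-0.46,-0.06,0],"twist":[0,0,-90],"gripper":0},{"delta_pos":[-0.46,-0.06,0],"twist":[0,0,-90],"gripper":0}]'
python3 -c "
from h import *
go([.4915,.276,.13],9.9)"
```

```text
time_s: 4.55
position: [0.4934, 0.1486, 0.1577]
eef_rot: [-0.0, 0.98, -0.2, 0.0]
ft_force: [0.1, -0.4, -0.9]
opening: 0.0425
t 4.55 pos [0.4934 0.1486 0.1577] op 0.0425 F [ 0.1 -0.4 -0.9] M [ 0.05 -0.11 -0.01]
delta [-0.0517 -0.1165  0.0277] twist [-1.000e-02 -3.000e-02 -3.298e+01]
```

```bash
python3 -m crank '[{"delta_pos":[-0.05,-0.11,0.028],"twist":[0,0,-31],"gripper":0},{"delta_pos":[-0.05,-0.11,0.028],"twist":[0,0,-31],"gripper":0},{"delta_pos":[-0.05,-0.11,0.028],"twist":[0,0,-31],"gripper":0},{"delta_pos":[-0.05,-0.11,0.028],"twist":[0,0,-31],"gripper":0},{"delta_pos":[-0.05,-0.11,0.028],"twist":[0,0,-31],"gripper":0},{"delta_pos":[-0.05,-0.11,0.028],"twist":[0,0,-31],"gripper":0},{"delta_pos":[-0.05,-0.11,0.028],"twist":[0,0,-31],"gripper":0}]'
python3 - <<'E'
from h import *
go([.4915,.276,.13],9.9)
for n in('top','side'):save(n,f'pics/{n}4.png')
a=cv2.imread('pics/top4.png')[150:215,215:335]; b=cv2.imread('pics/side4.png')[165:235,230:280]
A=cv2.resize(a,None,fx=4,fy=4,interpolation=cv2.INTER_CUBIC);B=cv2.resize(b,None,fx=6,fy=6,interpolation=cv2.INTER_CUBIC)
C=np.zeros((420,780,3),'uint8');C[:260,:480]=A;C[:,480:]=B;cv2.imwrite('pics/c4.png',C)
ax=np.array([np.cos(np.radians(-80.7)),np.sin(np.radians(-80.7))]);o=np.array([.470,.0225])
for n in('side','top'):
    p=np.load(f'pics/{n}4.npz')['p'].astype(int);reg=np.zeros(p.shape[:2],bool)
    if n=='side': reg[182:202,256:272]=1
    else: reg[180:195,270:300]=1
    r,g,b=p[...,0],p[...,1],p[...,2]
    for nm,w,z in(('ptr',np.clip(np.minimum(r,g)-b-40,0,None),.028),('red',np.clip(r-np.maximum(g,b)-30,0,None)*(abs(g-b)<40),.027)):
        w=w*reg; v,u=np.nonzero(w)
        if len(v)==0: print(n,nm,'none');continue
        ww=w[v,u];c=(u@ww/ww.sum(),v@ww/ww.sum());X=onz(n,*c,z)[:2]-o
        print(n,nm,np.round(c,2),len(v),'along',(X@ax).round(4),'across',(X@[-ax[1],ax[0]]).round(4))
E
```

```text
time_s: 5.13
position: [0.4915, 0.2674, 0.1294]
eef_rot: [0.0, 0.998, 0.065, -0.0]
ft_force: [-0.6, 0.5, -0.1]
opening: 0.0428
t 5.1333 pos [0.4915 0.2674 0.1294] op 0.0428 F [-0.6  0.5 -0.1] M [0.02 0.   0.02]
delta [ 0.0011 -0.0085 -0.0006] twist [ 0.01  0.   -2.42]
side ptr [264.93 189.79] 21 along 0.1414 across -0.0322
side red none
top ptr [288.42 185.93] 12 along 0.1459 across -0.0224
top red [289.85 188.58] 8 along 0.1488 across -0.0308
```

View pics/c4.png

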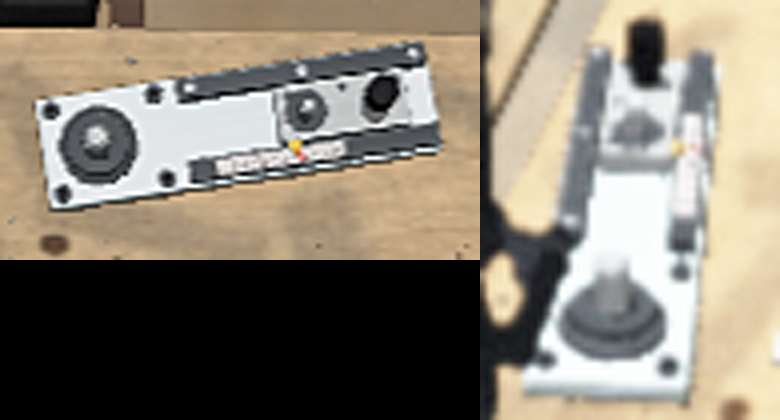

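The top crop shows the pointer at (296,147) and the red line at (299,155). The side crop shows them at (678,147) and (695,150). The pointer is on the line within about 2 mm, and I'll tighten that with numbers from the side view and the knob's shift.

Run:
```python
from h import *
ax=np.array([np.cos(np.radians(-80.7)),np.sin(np.radians(-80.7))]);o=np.array([.470,.0225])
al=lambda n,c,z:round((onz(n,*c,z)[:2]-o)@ax,4)
def cen(w,reg):
    w=w*0+np.where(reg,w,0);v,u=np.nonzero(w);s=w[v,u];return (u@s/s.sum(),v@s/s.sum())
for n,ks in(('top',(slice(165,190),slice(285,325))),('side',(slice(165,192),slice(250,264)))):
    for i in(0,4):
        p=np.load(f'pics/{n}{i}.npz')['p'].astype(int);k=np.zeros(p.shape[:2],bool);k[ks]=1
        c=cen(np.clip(70-p.max(2),0,None),k)
        y=np.minimum(p[...,0],p[...,1])-p[...,2];q=np.zeros_like(k)
        if n=='side': q[186:197,260:264]=1
        else: q[183:191,272:294]=1
        d=cen(np.clip(y-40,0,None),q);print(n,i,'knob',np.round(c,2),al(n,c,.057),'ptr',np.round(d,2),al(n,d,.028))
p=np.load('pics/side4.npz')['p'];print(p[186:193,259:269].tolist())
```

```text
top 0 knob [302.07 176.38] 0.1867 ptr [278.67 187.39] 0.1164
top 4 knob [307.33 175.73] 0.2022 ptr [288.35 185.83] 0.1457
side 0 knob [256.47 178.47] 0.1654 ptr [262.01 194.21] 0.1149
side 4 knob [257.16 173.6 ] 0.196 ptr [262.36 189.06] 0.145
[[[118, 124, 130], [155, 160, 164], [222, 226, 228], [173, 178, 181], [172, 175, 178], [240, 239, 239], [240, 238, 239], [226, 223, 224], [178, 180, 182], [229, 235, 235]], [[117, 121, 128], [155, 159, 164], [224, 227, 228], [173, 175, 170], [189, 190, 188], [241, 240, 240], [234, 232, 232], [225, 224, 224], [167, 167, 167], [210, 219, 217]], [[165, 172, 176], [211, 215, 217], [228, 227, 224], [226, 215, 171], [222, 213, 191], [243, 241, 238], [234, 230, 230], [237, 233, 233], [175, 173, 175], [192, 195, 193]], [[223, 227, 229], [233, 235, 235], [236, 233, 223], [243, 232, 171], [224, 201, 143], [240, 230, 200], [231, 202, 189], [232, 203, 202], [164, 149, 151], [174, 172, 167]], [[227, 229, 230], [227, 229, 230], [217, 216, 205], [215, 197, 150], [202, 181, 143], [240, 232, 221], [242, 234, 230], [215, 194, 194], [148, 142, 142], [159, 156, 146]], [[180, 185, 185], [179, 181, 184], [167, 171, 171], [160, 159, 150], [228, 223, 219], [238, 235, 235], [235, 231, 232], [220, 217, 219], [164, 168, 167], [152, 145, 133]], [[150, 152, 156], [148, 152, 153], [143, 146, 148], [168, 171, 172], [241, 239, 239], [236, 234, 234], [219, 215, 217], [219, 218, 222], [202, 209, 211], [165, 162, 153]]]
```

Both views agree: the slide moved 29–30 mm of 32.3, so it is about 2.5 mm short. That is inside the tolerance with little margin, so I'll go back and nudge it 2 mm further before the lever is lifted.

```bash
python3 -c "
from h import *
go([.5049,-.1864,.16],-80.7)"
python3 -m crank '[{"delta_pos":[0,0,-0.03],"twist":[0,0,7],"gripper":0},{"delta_pos":[-0.062,0.45,-0.03],"twist":[0,0,88],"gripper":0},{"delta_pos":[-0.062,0.45,-0.03],"twist":[0,0,88],"gripper":0},{"delta_pos":[-0.062,0.45,-0.03],"twist":[0,0,88],"gripper":0},{"delta_pos":[-0.062,0.45,-0.03],"twist":[0,0,88],"gripper":0},{"delta_pos":[-0.062,0.45,-0.03],"twist":[0,0,88],"gripper":0},{"delta_pos":[-0.062,0.45,-0.03],"twist":[0,0,88],"gripper":0},{"delta_pos":[-0.062,0.45,-0.03],"twist":[0,0,88],"gripper":0}]'
python3 -c "
from h import *
go([.5049,-.1864,.16],-80.7)"
```

```text
t 5.2333 pos [0.4918 0.267  0.1296] op 0.0427 F [ 0.  -0.2 -0.2] M [ 0.   -0.01 -0.03]
delta [-0.0456  0.4513 -0.0304] twist [-1.000e-02 -1.000e-02  8.813e+01]
time_s: 5.9
position: [0.4898, -0.0267, 0.1599]
eef_rot: [-0.0, 0.906, -0.423, 0.0]
ft_force: [1.5, 0.9, -0.3]
opening: 0.0426
t 5.9 pos [ 0.4898 -0.0267  0.1599] op 0.0426 F [ 1.5  0.9 -0.3] M [ 0.01 -0.06 -0.03]
delta [ 1.321e-01  9.100e-02 -1.000e-04] twist [-5.000e-02 -3.000e-02  3.065e+01]
```

```bash
python3 -m crank '[{"delta_pos":[0.126,0.085,0],"twist":[0,0,28],"gripper":0},{"delta_pos":[0.126,0.085,0],"twist":[0,0,28],"gripper":0},{"delta_pos":[0.126,0.085,0],"twist":[0,0,28],"gripper":0},{"delta_pos":[0.126,0.085,0],"twist":[0,0,28],"gripper":0},{"delta_pos":[0.126,0.085,0],"twist":[0,0,28],"gripper":0},{"delta_pos":[0.126,0.085,0],"twist":[0,0,28],"gripper":0},{"delta_pos":[0.126,0.085,0],"twist":[0,0,28],"gripper":0}]'
python3 -c "
from h import *
go([.5049,-.1864,.038],-80.7)"
```

```text
time_s: 6.48
position: [0.5068, -0.1752, 0.1594]
eef_rot: [-0.0, 0.779, -0.626, -0.0]
ft_force: [-0.3, 0.5, -0.8]
opening: 0.0426
t 6.4833 pos [ 0.5068 -0.1752  0.1594] op 0.0426 F [-0.3  0.5 -0.8] M [-0.    0.    0.03]
delta [0.0106 0.0042 0.1214] twist [0.01 0.03 3.12]
```

```bash
python3 -m crank '[{"delta_pos":[0.011,0.004,0],"twist":[0,0,3],"gripper":0},{"delta_pos":[0.011,0.004,0.03],"twist":[0,0,3],"gripper":0},{"delta_pos":[0.011,0.004,0.06],"twist":[0,0,3],"gripper":0},{"delta_pos":[0.011,0.004,0.09],"twist":[0,0,3],"gripper":0},{"delta_pos":[0.011,0.004,0.115],"twist":[0,0,3],"gripper":0},{"delta_pos":[0.011,0.004,0.121],"twist":[0,0,3],"gripper":0},{"delta_pos":[0.011,0.004,0.121],"twist":[0,0,3],"gripper":0},{"delta_pos":[0.011,0.004,0.121],"twist":[0,0,3],"gripper":0}]'
python3 -m crank '[{"delta_pos":[0,0,0],"twist":[0,0,0],"gripper":0.4},{"delta_pos":[0,0,0],"twist":[0,0,0],"gripper":1},{"delta_pos":[0,0,0],"twist":[0,0,0],"gripper":1},{"delta_pos":[0,0,0],"twist":[0,0,0],"gripper":1},{"delta_pos":[0,0,0],"twist":[0,0,0],"gripper":1},{"delta_pos":[0,0,0],"twist":[0,0,0],"gripper":1}]'
python3 -c "
from h import *
ax=np.array([np.cos(np.radians(-80.7)),np.sin(np.radians(-80.7)),0])
print(readout.read_state()['position']@ax-np.array([.5049,-.1864,0])@ax)
go([.5049,-.1864,.0391],-80.7)"
```

```text
time_s: 7.15
position: [0.5062, -0.1864, 0.0394]
eef_rot: [-0.0, 0.763, -0.646, 0.0]
ft_force: [0.3, -0.9, 0.7]
opening: 0.0428
time_s: 7.65
position: [0.507, -0.1869, 0.0405]
eef_rot: [-0.001, 0.763, -0.646, 0.001]
ft_force: [-1.2, 3.8, 9.0]
opening: 0.0194
0.0008348444909169195
t 7.65 pos [ 0.507  -0.1869  0.0405] op 0.0194 F [-1.2  3.8  9. ] M [ 0.78  0.29 -0.04]
delta [-0.0008  0.002   0.0014] twist [-0.16 -0.05  0.17]
```

```bash
python3 -m crank '[{"delta_pos":[0.001,0,0],"twist":[0,0,0],"gripper":1},{"delta_pos":[0.002,0,0],"twist":[0,0,0],"gripper":1},{"delta_pos":[0.002,0,0],"twist":[0,0,0],"gripper":1},{"delta_pos":[0.002,0,0],"twist":[0,0,0],"gripper":1}]'
python3 -c "
from h import *
ax=np.array([np.cos(np.radians(-80.7)),np.sin(np.radians(-80.7)),0])
print(readout.read_state()['position']@ax-np.array([.5049,-.1864,0])@ax)"
python3 -m crank '[{"delta_pos":[0,0,0],"twist":[0,0,0],"gripper":0},{"delta_pos":[0,0,0],"twist":[0,0,0],"gripper":0},{"delta_pos":[0,0,0],"twist":[0,0,0],"gripper":0},{"delta_pos":[0,0,0],"twist":[0,0,0],"gripper":0},{"delta_pos":[0,0,-0.03],"twist":[0,0,0],"gripper":0},{"delta_pos":[0,0,-0.06],"twist":[0,0,0],"gripper":0},{"delta_pos":[0,0,-0.1],"twist":[0,0,0],"gripper":0},{"delta_pos":[0,0,-0.12],"twist":[0,0,0],"gripper":0}]'
python3 -m crank '[{"delta_pos":[-0.46,-0.06,0],"twist":[0,0,-90],"gripper":0},{"delta_pos":[-0.46,-0.06,0],"twist":[0,0,-90],"gripper":0},{"delta_pos":[-0.46,-0.06,0],"twist":[0,0,-90],"gripper":0},{"delta_pos":[-0.46,-0.06,0],"twist":[0,0,-90],"gripper":0},{"delta_pos":[-0.46,-0.06,0],"twist":[0,0,-90],"gripper":0},{"delta_pos":[-0.46,-0.06,0],"twist":[0,0,-90],"gripper":0},{"delta_pos":[-0.46,-0.06,0],"twist":[0,0,-90],"gripper":0},{"delta_pos":[-0.46,-0.06,0],"twist":[0,0,-90],"gripper":0}]'
python3 -c "
from h import *
go([.4915,.276,.1],9.9)"
```

```text
time_s: 7.98
position: [0.5071, -0.1882, 0.0405]
eef_rot: [-0.001, 0.763, -0.646, 0.001]
ft_force: [-1.0, 6.2, 11.0]
opening: 0.0201
0.0020895572370769333
time_s: 8.65
position: [0.5072, -0.1897, 0.1624]
eef_rot: [-0.0, 0.763, -0.647, 0.002]
ft_force: [1.3, -1.3, 0.4]
opening: 0.0428
time_s: 9.32
position: [0.494, 0.1461, 0.1587]
eef_rot: [-0.0, 0.98, -0.199, 0.0]
ft_force: [0.6, -0.5, -0.5]
opening: 0.0427
t 9.3167 pos [0.494  0.1461 0.1587] op 0.0427 F [ 0.6 -0.5 -0.5] M [-0.06 -0.08 -0.03]
delta [-0.0529 -0.1186  0.0587] twist [ 0.000e+00 -3.000e-02 -3.283e+01]
```

```bash
python3 -m crank '[{"delta_pos":[-0.05,-0.112,0.03],"twist":[0,0,-31.5],"gripper":0},{"delta_pos":[-0.05,-0.112,0.03],"twist":[0,0,-31.5],"gripper":0},{"delta_pos":[-0.05,-0.112,0.03],"twist":[0,0,-31.5],"gripper":0},{"delta_pos":[-0.05,-0.112,0.03],"twist":[0,0,-31.5],"gripper":0},{"delta_pos":[-0.05,-0.112,0.03],"twist":[0,0,-31.5],"gripper":0},{"delta_pos":[-0.05,-0.112,0.03],"twist":[0,0,-31.5],"gripper":0},{"delta_pos":[-0.05,-0.112,0.03],"twist":[0,0,-31.5],"gripper":0},{"delta_pos":[-0.05,-0.112,0.03],"twist":[0,0,-31.5],"gripper":0}]'
python3 - <<'E'
from h import *
go([.4915,.276,.005],9.9)
ax=np.array([np.cos(np.radians(-80.7)),np.sin(np.radians(-80.7))]);o=np.array([.470,.0225])
for n,q in(('top',np.s_[183:191,272:300]),('side',np.s_[184:197,260:264])):
    p,d=save(n,f'pics/{n}5.png');p=p.astype(int)
    w=np.zeros(p.shape[:2]);w[q]=np.clip(np.minimum(p[...,0],p[...,1])-p[...,2]-40,0,None)[q]
    v,u=np.nonzero(w);s=w[v,u];c=(u@s/s.sum(),v@s/s.sum());print(n,'ptr',np.round(c,2),((onz(n,*c,.028)[:2]-o)@ax).round(4))
a=cv2.imread('pics/top5.png')[150:215,230:335]; b=cv2.imread('pics/side5.png')[165:300,195:275]
A=cv2.resize(a,None,fx=4,fy=4,interpolation=cv2.INTER_CUBIC);B=cv2.resize(b,None,fx=4,fy=4,interpolation=cv2.INTER_CUBIC)
C=np.zeros((540,780,3),'uint8');C[:260,:420]=A;C[:,430:750]=B;cv2.imwrite('pics/c5.png',C)
E
```

```text
time_s: 9.98
position: [0.4929, 0.2665, 0.1286]
eef_rot: [0.0, 0.998, 0.07, 0.0]
ft_force: [-0.8, -0.2, -0.2]
opening: 0.0429
t 9.9833 pos [0.4929 0.2665 0.1286] op 0.0429 F [-0.8 -0.2 -0.2] M [0.   0.01 0.  ]
delta [-0.     -0.0096  0.1236] twist [ 0.   -0.01 -1.82]
top ptr [289.   185.73] 0.1477
side ptr [262.47 188.73] 0.1469
```

View pics/c5.png

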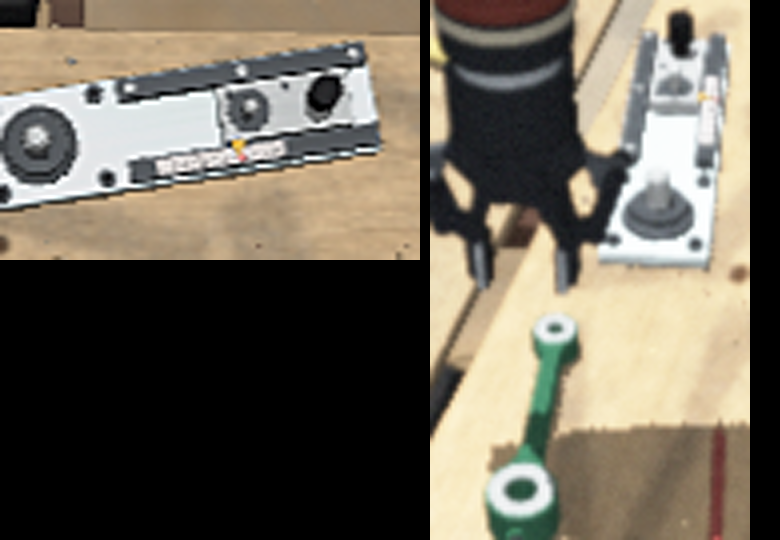

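The pointer (238,147) now meets the red line (240,153). Numerically it is within 1 mm in both views. The lever lies undisturbed at (540,410), so I'll descend onto its balance point.

```bash
python3 -m crank '[{"delta_pos":[0,-0.01,0.02],"twist":[0,0,-2],"gripper":0},{"delta_pos":[0,-0.01,0.04],"twist":[0,0,-2],"gripper":0},{"delta_pos":[0,-0.01,0.065],"twist":[0,0,-2],"gripper":0},{"delta_pos":[0,-0.01,0.09],"twist":[0,0,-2],"gripper":0},{"delta_pos":[0,-0.01,0.11],"twist":[0,0,-2],"gripper":0},{"delta_pos":[0,-0.01,0.122],"twist":[0,0,-2],"gripper":0},{"delta_pos":[0,-0.01,0.122],"twist":[0,0,-2],"gripper":0},{"delta_pos":[0,-0.01,0.122],"twist":[0,0,-2],"gripper":0}]' 70
python3 -c "
from h import *
go([.4915,.276,.005],9.9)"
```

```text
time_s: 10.75
position: [0.4911, 0.2763, 0.0064]
eef_rot: [0.0, 0.996, 0.089, -0.0]
ft_force: [0.2, -0.1, 0.6]
opening: 0.0431
t 10.75 pos [0.4911 0.2763 0.0064] op 0.0431 F [ 0.2 -0.1  0.6] M [ 0.04 -0.02 -0.02]
delta [0.0004 0.0003 0.0014] twist [0.01 0.05 0.26]
```

```bash
python3 -m crank '[{"delta_pos":[0,0,0],"twist":[0,0,0],"gripper":0.5},{"delta_pos":[0,0,0],"twist":[0,0,0],"gripper":1},{"delta_pos":[0,0,0],"twist":[0,0,0],"gripper":1},{"delta_pos":[0,0,0],"twist":[0,0,0],"gripper":1},{"delta_pos":[0,0,0],"twist":[0,0,0],"gripper":1},{"delta_pos":[0,0,0],"twist":[0,0,0],"gripper":1}]' 80
python3 -c "
from h import *
go([.4915,.276,.15],9.9)"
python3 -m crank '[{"delta_pos":[0,0,-0.01],"twist":[0,0,0],"gripper":1},{"delta_pos":[0,0,-0.03],"twist":[0,0,0],"gripper":1},{"delta_pos":[0,0,-0.06],"twist":[0,0,0],"gripper":1},{"delta_pos":[0,0,-0.09],"twist":[0,0,0],"gripper":1},{"delta_pos":[0,0,-0.12],"twist":[0,0,0],"gripper":1},{"delta_pos":[0,0,-0.13],"twist":[0,0,0],"gripper":1},{"delta_pos":[0,0,-0.13],"twist":[0,0,0],"gripper":1}]'
python3 - <<'E'
from h import *
go([.4915,.276,.15],9.9)
p,d=save('side','pics/side6.png')
for n in('side',):
    P=cloud(n,d);hsv=cv2.cvtColor(p,cv2.COLOR_RGB2HSV);m=(hsv[...,0]>60)&(hsv[...,0]<95)&(hsv[...,1]>90)&(P[...,2]>.06)&(P[...,1]<.4)&(P[...,1]>.1)&(P[...,0]>.4)&(P[...,0]<.6)
    v,u=np.nonzero(m);print(u.min(),u.max(),v.min(),v.max(),m.sum())
cv2.imwrite('pics/c6.png',cv2.resize(cv2.imread('pics/side6.png')[160:310,170:290],None,fx=4,fy=4,interpolation=cv2.INTER_CUBIC))
E
```

```text
time_s: 11.25
position: [0.4935, 0.2773, 0.0088]
eef_rot: [-0.0, 0.996, 0.089, 0.002]
ft_force: [-0.3, -1.7, 14.4]
opening: -0.0
t 11.25 pos [0.4935 0.2773 0.0088] op -0.0 F [-0.3 -1.7 14.4] M [-0.37  0.11  0.02]
delta [-0.0015  0.0009 -0.1412] twist [-0.02 -0.27  0.32]
time_s: 11.83
position: [0.4932, 0.2777, 0.1402]
eef_rot: [-0.001, 0.996, 0.089, 0.003]
ft_force: [-0.1, 0.4, -0.2]
opening: -0.0003
t 11.8333 pos [0.4932 0.2777 0.1402] op -0.0003 F [-0.1  0.4 -0.2] M [ 0.   -0.06  0.01]
delta [-0.0019  0.0013 -0.0098] twist [-0.07 -0.34  0.34]Traceback (most recent call last):
  File "<stdin>", line 6, in <module>
    return umr_minimum(a, axis, None, out, keepdims, initial, where)
ValueError: zero-size array to reduction operation minimum which has no identity
```

The opening reads 0, so the grasp missed. I'll look at what happened.

Run:
```python
from h import *
cv2.imwrite('pics/c6.png',cv2.resize(cv2.imread('pics/side6.png')[160:310,170:290],None,fx=4,fy=4,interpolation=cv2.INTER_CUBIC))
```

```text
(no output)
```

View pics/c6.png

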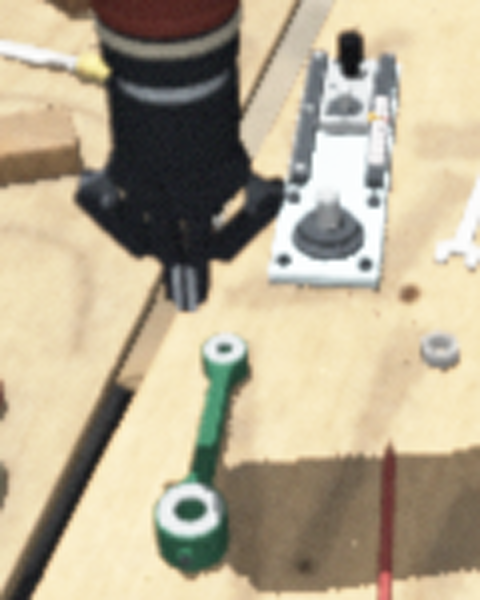

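The lever has not moved: hub at (190,508), eye at (224,347). The finger tip is at (187,305) in the crop. I'll check the tip's true position against the reported TCP.

Run:
```python
from h import *
X=readout.read_state()['position'];print(X,proj('side',X),'seen',(216.7,236.2))
z=np.load('pics/side6.npz');P=cloud('side',z['d']);print(P[222:240:2,213:221:2].round(3).tolist())
z=np.load('pics/side5.npz');P=cloud('side',z['d']);print('5',readout.read_state()['time_s'])
m=(P[...,2]>.06)&(P[...,2]<.15)&(P[...,1]>.15)&(P[...,1]<.4)&(P[...,0]<.7);Q=P[m];print(Q[np.argsort(Q[:,2])[:12]].round(3).tolist())
print(proj('side',[.4915,.276,.029]),proj('side',[.482,.330,.034]),proj('side',[.4915,.276,0.006]))
```

```text
[0.49209963 0.27723555 0.13805448] [217.5913207  241.98602618] seen (216.7, 236.2)
[[[0.495, 0.29, 0.213], [0.495, 0.277, 0.203], [0.485, 0.288, 0.214], [0.481, 0.287, 0.214]], [[0.495, 0.292, 0.209], [0.494, 0.281, 0.2], [0.485, 0.289, 0.209], [0.48, 0.289, 0.21]], [[0.496, 0.289, 0.2], [0.493, 0.284, 0.197], [0.486, 0.288, 0.201], [0.481, 0.287, 0.201]], [[0.497, 0.288, 0.192], [0.491, 0.29, 0.195], [0.486, 0.289, 0.196], [0.482, 0.287, 0.195]], [[0.497, 0.289, 0.187], [0.492, 0.287, 0.186], [0.486, 0.29, 0.191], [0.483, 0.285, 0.186]], [[0.497, 0.289, 0.181], [0.492, 0.288, 0.181], [0.487, 0.288, 0.182], [0.483, 0.285, 0.18]], [[0.498, 0.289, 0.174], [0.493, 0.289, 0.175], [0.487, 0.289, 0.176], [0.484, 0.284, 0.172]], [[0.653, -0.09, -0.198], [0.493, 0.29, 0.169], [0.487, 0.291, 0.171], [0.486, 0.281, 0.163]], [[0.646, -0.071, -0.19], [0.56, 0.123, -0.0], [0.556, 0.117, -0.004], [0.55, 0.115, -0.004]]]
5 11.8833
[]
[220.33106461 271.69018493] [217.20094982 286.17383608] [220.79309711 277.56526199]
```

The depth shows the shut finger tips about 20–25 mm above the reported TCP. That also explains the 20 mm chord on the knob's rounded top, and the fingers shutting on top of the arm with 14 N. So I'll go about 22 mm deeper than reported, opening first and watching the force.

```bash
python3 -m crank '[{"delta_pos":[0,0,0],"twist":[0,0,0],"gripper":0},{"delta_pos":[-0.001,0.001,0.02],"twist":[0,0.3,0.3],"gripper":0},{"delta_pos":[-0.001,0.001,0.05],"twist":[0,0.3,0.3],"gripper":0},{"delta_pos":[-0.001,0.001,0.08],"twist":[0,0.3,0.3],"gripper":0},{"delta_pos":[-0.001,0.001,0.11],"twist":[0,0.3,0.3],"gripper":0},{"delta_pos":[-0.001,0.001,0.13],"twist":[0,0.3,0.3],"gripper":0},{"delta_pos":[-0.001,0.001,0.14],"twist":[0,0.3,0.3],"gripper":0},{"delta_pos":[-0.001,0.001,0.14],"twist":[0,0.3,0.3],"gripper":0}]'
python3 - <<'E'
from h import *
go([.4915,.276,-.016],9.9)
p,d=save('side','pics/side7.png')
cv2.imwrite('pics/c7.png',cv2.resize(p[220:310,170:270,::-1],None,fx=6,fy=6,interpolation=cv2.INTER_CUBIC))
P=cloud('side',d);m=(P[...,2]>.012)&(P[...,2]<.07)&(P[...,1]>.25)&(P[...,1]<.31)&(P[...,0]<.54)&(P[...,0]>.44)&(p.max(2)<70)
for lo,hi in((.44,.485),(.495,.54)):
    Q=P[m&(P[...,0]>lo)&(P[...,0]<hi)];print(len(Q),np.percentile(Q,[2,50,98],axis=0).round(3).tolist() if len(Q) else'')
E
```

```text
time_s: 12.55
position: [0.4877, 0.2745, -0.0067]
eef_rot: [0.001, 0.996, 0.087, -0.0]
ft_force: [0.3, -0.9, 0.1]
opening: 0.0428
t 12.55 pos [ 0.4877  0.2745 -0.0067] op 0.0428 F [ 0.3 -0.9  0.1] M [-0.02  0.07  0.02]
delta [ 0.004  -0.0008  0.0093] twist [0.07 0.03 0.03]
51 [[0.441, 0.264, 0.027], [0.454, 0.277, 0.063], [0.483, 0.288, 0.07]]
47 [[0.507, 0.276, 0.034], [0.516, 0.288, 0.064], [0.536, 0.296, 0.07]]
```

View pics/c7.png

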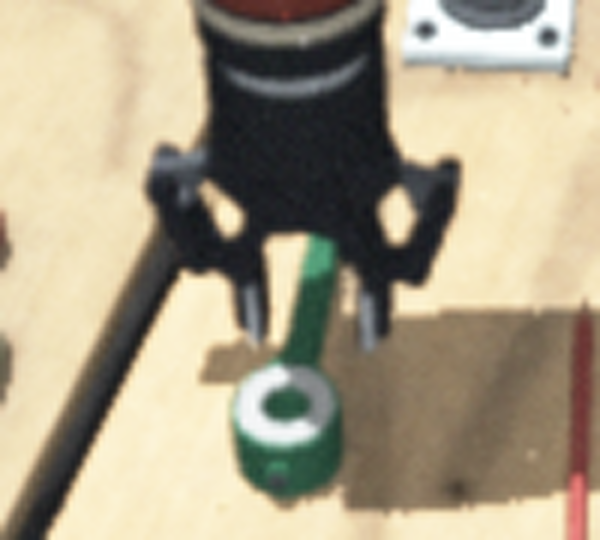

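The open fingers straddle the arm: tips at (255,340) and (373,345), arm at (308,320). They are still about 27 mm up at a reported TCP of −7 mm with no contact. I'll go 11 mm lower and close.

```bash
python3 -m crank '[{"delta_pos":[0.003,-0.001,0.006],"twist":[0,0,0],"gripper":0},{"delta_pos":[0.003,-0.001,0.011],"twist":[0,0,0],"gripper":0},{"delta_pos":[0.003,-0.001,0.011],"twist":[0,0,0],"gripper":0},{"delta_pos":[0.003,-0.001,0.011],"twist":[0,0,0],"gripper":0.4},{"delta_pos":[0.003,-0.001,0.011],"twist":[0,0,0],"gripper":0.5}]' 30
python3 -m crank '[{"delta_pos":[0,0,0],"twist":[0,0,0],"gripper":0.7},{"delta_pos":[0,0,0],"twist":[0,0,0],"gripper":1},{"delta_pos":[0,0,0],"twist":[0,0,0],"gripper":1},{"delta_pos":[0,0,0],"twist":[0,0,0],"gripper":1},{"delta_pos":[0,0,0],"twist":[0,0,0],"gripper":1}]' 80
python3 -c "
from h import *
go([.4915,.276,-.016],9.9)"
```

```text
time_s: 13.02
position: [0.4936, 0.2773, -0.014]
eef_rot: [-0.0, 0.996, 0.087, 0.003]
ft_force: [-0.4, 0.0, 0.1]
opening: 0.0214
time_s: 13.43
position: [0.4931, 0.2772, -0.0139]
eef_rot: [-0.0, 0.996, 0.087, 0.003]
ft_force: [-2.0, -0.5, 6.2]
opening: 0.0122
t 13.4333 pos [ 0.4931  0.2772 -0.0139] op 0.0122 F [-2.  -0.5  6.2] M [-0.18  0.63 -0.1 ]
delta [-0.0018  0.0009  0.0021] twist [-0.01 -0.31  0.04]
```

It closed at 12 mm, on the arm. Now a short lift and a level check.

```bash
python3 -m crank '[{"delta_pos":[0,0,-0.003],"twist":[0,0,0],"gripper":1},{"delta_pos":[0,0,-0.01],"twist":[0,0,0],"gripper":1},{"delta_pos":[0,0,-0.025],"twist":[0,0,0],"gripper":1},{"delta_pos":[0,0,-0.05],"twist":[0,0,0],"gripper":1},{"delta_pos":[0,0,-0.08],"twist":[0,0,0],"gripper":1},{"delta_pos":[0,0,-0.12],"twist":[0,0,0],"gripper":1},{"delta_pos":[0,0,-0.13],"twist":[0,0,0],"gripper":1},{"delta_pos":[0,0,-0.13],"twist":[0,0,0],"gripper":1}]'
python3 - <<'E'
from h import *
go([.4915,.276,.12],9.9)
for n in('top','side'):
    p,d=save(n,f'pics/{n}8.png')
cv2.imwrite('pics/c8.png',cv2.resize(p[190:310,170:270,::-1],None,fx=5,fy=5,interpolation=cv2.INTER_CUBIC))
E
```

```text
time_s: 14.1
position: [0.4948, 0.2779, 0.1188]
eef_rot: [-0.001, 0.996, 0.087, 0.006]
ft_force: [0.5, 0.7, -6.7]
opening: 0.0121
t 14.1 pos [0.4948 0.2779 0.1188] op 0.0121 F [ 0.5  0.7 -6.7] M [ 0.02 -0.05 -0.  ]
delta [-0.0035  0.0013 -0.0013] twist [-0.07 -0.64  0.04]
```

View pics/c8.png

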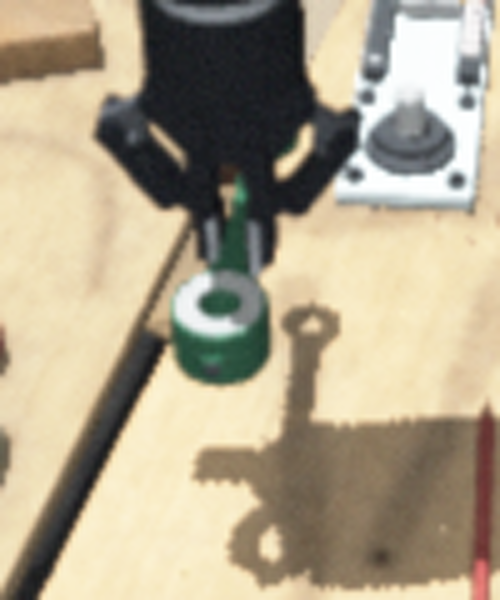

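All 12 views are now used, so the remaining checks are numeric. The last picture shows the lever held at its arm, hub ring at (220,300), hanging level, with its shadow detached. The wrist reads 6.7 N and almost no moment, so it is balanced. Next I move over the fixture.

```bash
cat >> h.py <<'E'
def rings(f,hx,ex):
    "bore/boss tops of the held lever: bright low-saturation blobs near the predicted places"
    out={}
    for n in('top','side'):
        z=np.load(f'pics/{n}{f}.npz');p,d=z['p'],z['d'];P=cloud(n,d);hsv=cv2.cvtColor(p,cv2.COLOR_RGB2HSV)
        for nm,X,r in(('hub',hx,.034),('eye',ex,.027)):
            m=(np.linalg.norm(P[...,:2]-X[:2],axis=-1)<r)&(abs(P[...,2]-X[2])<.015)
            t=m&(P[...,2]>X[2]-.006)&(hsv[...,1]<75)
            g=m
            print(n,nm,m.sum(),t.sum(),end=' ')
            if t.sum()>15:
                (u,v),ax,_=cv2.minAreaRect(np.argwhere(t)[:,::-1].astype('float32'))
                cs=max(cv2.findContours(t.astype('uint8'),0,2)[0],key=len);e=cv2.fitEllipse(cs) if len(cs)>4 else None
                Q=P[t];A=np.c_[Q[:,:2]-Q[:,:2].mean(0),np.ones(len(Q))];pl=np.linalg.lstsq(A,Q[:,2],rcond=None)[0]
                print('z med',np.median(Q[:,2]).round(4),'rect',onz(n,u,v,np.median(Q[:,2]))[:2].round(4),'ell',onz(n,*e[0],np.median(Q[:,2]))[:2].round(4) if e else'',np.round(ax,1),'slope deg',np.degrees(pl[:2]).round(1))
            else: print()
E
python3 - <<'E'
from h import *
rings(8,[.484,.332,.1667],[.5115,.174,.1567])
go([.4789,-.0319,.12],9.3)
E
```

```text
top hub 99 70 z med 0.1674 rect [0.4717 0.336 ] ell [0.474  0.3355] [15.8  7. ] slope deg [ 1.9 -0.7]
top eye 155 91 z med 0.157 rect [0.5144 0.1741] ell [0.5137 0.1736] [12.7 10.6] slope deg [-0.2 -0.9]
side hub 293 179 z med 0.1636 rect [0.4831 0.3316] ell [0.4831 0.3307] [17.4 15.7] slope deg [-0.4  0.4]
side eye 0 0 
t 14.2 pos [0.492  0.2768 0.1145] op 0.0121 F [-0.7  0.1 -6.6] M [-0.06  0.11  0.01]
delta [-0.0661  0.3018 -0.0057] twist [ 0.01 -0.25  0.64]
```

```bash
python3 -m crank '[{"delta_pos":[-0.015,0.025,0],"twist":[0,0,0],"gripper":1},{"delta_pos":[-0.03,0.06,0],"twist":[0,0,0],"gripper":1},{"delta_pos":[-0.04,0.1,0],"twist":[0,0,0.6],"gripper":1},{"delta_pos":[-0.045,0.14,0],"twist":[0,0,0.6],"gripper":1},{"delta_pos":[-0.05,0.18,0],"twist":[0,0,0.6],"gripper":1},{"delta_pos":[-0.055,0.22,0],"twist":[0,0,0.6],"gripper":1},{"delta_pos":[-0.06,0.26,0],"twist":[0,0,0.6],"gripper":1},{"delta_pos":[-0.065,0.285,0],"twist":[0,0,0.6],"gripper":1}]'
python3 -c "
from h import *
go([.4789,-.0319,.1],9.3)"
```

```text
time_s: 14.87
position: [0.4762, -0.0181, 0.1129]
eef_rot: [-0.0, 0.997, 0.081, 0.001]
ft_force: [1.6, -0.5, -6.1]
opening: 0.0121
t 14.8667 pos [ 0.4762 -0.0181  0.1129] op 0.0121 F [ 1.6 -0.5 -6.1] M [-0.03 -0.08 -0.03]
delta [0.0005 0.0141 0.0129] twist [-0.   -0.1  -0.06]
```

```bash
python3 -m crank '[{"delta_pos":[0,0.007,0.006],"twist":[0,0,0],"gripper":1},{"delta_pos":[0,0.014,0.012],"twist":[0,0,0],"gripper":1},{"delta_pos":[0,0.014,0.012],"twist":[0,0,0],"gripper":1},{"delta_pos":[0,0.014,0.012],"twist":[0,0,0],"gripper":1},{"delta_pos":[0,0.014,0.012],"twist":[0,0,0],"gripper":1},{"delta_pos":[0,0.014,0.012],"twist":[0,0,0],"gripper":1}]'
python3 - <<'E'
from h import *
for n in('top','side'):save(n,f'pics/{n}9.png')
go([.4789,-.0319,.1],9.3)
zt=readout.read_state()['position'][2]+.0145; print('lower face',zt)
rings(9,[.470,.0225,zt+.034],[.4958,-.1355,zt+.024])
for n in('top','side'):
    for X in([.470,.0225,zt+.034],[.4958,-.1355,zt+.024]): print(n,proj(n,X).round(1))
E
```

```text
time_s: 15.37
position: [0.4799, -0.0276, 0.1029]
eef_rot: [-0.0, 0.997, 0.082, 0.002]
ft_force: [-0.1, -0.0, -6.9]
opening: 0.0124
t 15.4667 pos [ 0.4802 -0.0279  0.1032] op 0.0124 F [-0.1 -0.4 -6.1] M [ 0.   -0.06 -0.02]
delta [-0.0019  0.0037  0.0032] twist [-0.01 -0.31  0.12]
lower face 0.11773168811228923
top hub 0 0 
top eye 133 88 z med 0.1417 rect [ 0.499  -0.1317] ell [ 0.4985 -0.132 ] [10.7 11.2] slope deg [-0.8  0.2]
side hub 179 112 z med 0.15 rect [0.4719 0.0262] ell [0.4715 0.0266] [11.6 14.6] slope deg [-0.4 -0.3]
side eye 5 0 
top [236.9 178.9]
top [295.8 170.5]
side [251.5 183. ]
side [256.  158.1]
```

The lever is held at about 0.116 lower face, with hub and eye measured 160.5 mm apart. I'll refine the post and pin axes from their round bases, using images taken when the arm was away.

Run:
```python
from h import *
for n in('top','side'):
    for f in(0,4,5):
        p=np.load(f'pics/{n}{f}.npz')['p'];g=p.max(2)
        for nm,X,r,z in(('seat',(.470,.0225),.034,.030),('pinboss',(.496,-.1355) if f else(.4907,-.1038),.017,.032)):
            c=proj(n,[*X,z]);v,u=np.mgrid[:384,:512]
            P=onz  # pixel->plane by homography of ray casting
            o,_=ray(n,0,0);C=vision.camera_params(n);D=np.stack([(u-C['cx'])/C['fx'],(v-C['cy'])/C['fy'],np.ones_like(u)],-1)@np.array(C['R'])
            W=o+D*((z-o[2])/D[...,2])[...,None]
            m=(np.hypot(W[...,0]-X[0],W[...,1]-X[1])<r)&(g<(150 if nm=='seat' else 160))
            k,l,st,_=cv2.connectedComponentsWithStats(m.astype('uint8'));i=1+np.argmax(st[1:,4]) if k>1 else 0
            h=cv2.convexHull(np.argwhere(l==i)[:,::-1].astype('float32')) if i else[]
            if len(h)>4:
                e=cv2.fitEllipse(h);print(n,f,nm,st[i,4],np.round(e[0],2),np.round(e[1],1),onz(n,*e[0],z)[:2].round(4))
    # bed long edges: red mark-free: bright mask of the bed
for f in(0,4,5):
    p=np.load(f'pics/top{f}.npz')['p'];hsv=cv2.cvtColor(p,cv2.COLOR_RGB2HSV)
    m=np.zeros(p.shape[:2],'uint8');m[155:212,218:332]=(hsv[...,1]<45)[155:212,218:332]
    m=cv2.morphologyEx(m,cv2.MORPH_OPEN,np.ones((3,3)));c=max(cv2.findContours(m,0,2)[0],key=cv2.contourArea)
    b=cv2.boxPoints(cv2.minAreaRect(c));W=np.array([onz('top',*q,.018)[:2] for q in b]);E=np.roll(W,-1,0)-W;L=np.linalg.norm(E,axis=1)
    print('bed',L.round(3),np.degrees(np.arctan2(E[:,1],E[:,0])).round(1),W.mean(0).round(4))
```

```text
top 0 seat 282 [239.26 185.95] [18.8 19.9] [0.4702 0.0216]
top 0 pinboss 82 [281.24 178.83] [10.  10.5] [ 0.4921 -0.1034]
top 4 seat 281 [239.26 185.95] [18.8 19.9] [0.4702 0.0216]
top 4 pinboss 79 [291.32 177.42] [ 9.9 10.2] [ 0.4966 -0.1335]
top 5 seat 281 [239.26 185.95] [18.8 19.9] [0.4702 0.0216]
top 5 pinboss 87 [291.71 177.32] [10.3 10.9] [ 0.4969 -0.1346]
side 0 seat 137 [252.24 216.49] [11. 17.] [0.4665 0.0305]
side 0 pinboss 32 [254.83 191.18] [4.5 8.6] [ 0.4913 -0.1006]
side 4 seat 134 [252.32 216.57] [10.7 17.2] [0.4662 0.0308]
side 4 pinboss 25 [256.   186.03] [4.2 6.3] [ 0.4949 -0.1311]
side 5 seat 132 [252.32 216.57] [10.7 17.2] [0.4662 0.0308]
side 5 pinboss 28 [255.89 186.  ] [4.1 7.2] [ 0.4953 -0.1312]
bed [0.301 0.087 0.298 0.086] [ -80.7 -172.3   99.3    9.7] [ 0.4884 -0.0834]
bed [0.302 0.087 0.299 0.086] [ -80.7 -172.3   99.3    9.7] [ 0.4883 -0.0833]
bed [0.301 0.087 0.298 0.086] [ -80.6 -172.2   99.3    9.7] [ 0.4885 -0.0834]
```

The post is at (.4705,.022) and the pin at (.4967,-.135); bed size and axis check out at 301 × 87 mm and −80.7°. Hub and eye both need the same shift, about (−1.7,−3.6) mm. I'll also lower 15 mm.

```bash
python3 -c "
from h import *
p=readout.read_state()['position'];go(p+[-.0017,-.0036,-.015],9.3)"
python3 -m crank '[{"delta_pos":[-0.001,0.002,0.005],"twist":[0,0,0.1],"gripper":1},{"delta_pos":[-0.0023,0.0033,0.01],"twist":[0,0,0.1],"gripper":1},{"delta_pos":[-0.0023,0.0033,0.015],"twist":[0,0,0.1],"gripper":1},{"delta_pos":[-0.0023,0.0033,0.015],"twist":[0,0,0.1],"gripper":1},{"delta_pos":[-0.0023,0.0033,0.015],"twist":[0,0,0.1],"gripper":1},{"delta_pos":[-0.0023,0.0033,0.015],"twist":[0,0,0.1],"gripper":1},{"delta_pos":[-0.0023,0.0033,0.015],"twist":[0,0,0.1],"gripper":1},{"delta_pos":[-0.0023,0.0033,0.015],"twist":[0,0,0.1],"gripper":1}]'
python3 - <<'E'
from h import *
for n in('top','side'):save(n,f'pics/{n}10.png')
go([.4785,-.0315,.09],9.3)
zt=readout.read_state()['position'][2]+.0135; print('lower face',zt)
rings(10,[.470,.0225,zt+.034],[.4958,-.1355,zt+.024])
E
```

```text
t 15.4667 pos [ 0.4802 -0.0279  0.1032] op 0.0124 F [-0.1 -0.4 -6.1] M [ 0.   -0.06 -0.02]
delta [-0.0023  0.0033  0.015 ] twist [-0.01 -0.31  0.12]
time_s: 16.13
position: [0.4786, -0.0324, 0.0883]
eef_rot: [-0.0, 0.997, 0.08, 0.003]
ft_force: [0.2, -0.1, -6.6]
opening: 0.0123
t 16.2333 pos [ 0.4786 -0.0324  0.0883] op 0.0125 F [-0.4  0.5 -6.7] M [ 0.02  0.04 -0.  ]
delta [ 0.0001 -0.0009 -0.0017] twist [ 0.   -0.32 -0.06]
lower face 0.10176392071391885
top hub 0 0 
top eye 141 84 z med 0.1268 rect [ 0.4957 -0.135 ] ell [ 0.4962 -0.1367] [11.  12.2] slope deg [-1.8  1.5]
side hub 184 107 z med 0.1353 rect [0.4707 0.0201] ell [0.4698 0.0231] [10. 15.] slope deg [0.1 1.6]
side eye 7 0
```

Hub (.470,.022) against post (.4705,.022), and eye (.496,-.136) against pin (.4967,-.135). Lower faces sit at about 0.102, the wrist reads only the lever's weight, and nothing is touching. Handing in.

```bash
python3 -c "
from workcell import manip
print(manip.finish_job())"
```

```text
the job is handed in; nothing more can be done
None
```

The slide is set on the red line, and the lever is held level over the fixture with its bores over the post and pin. I handed the job in at about 16 s, still holding it.

**Slide:** The first pull stopped about 2.5 mm short, so I regripped the knob and drew it a little further. The pointer then read within about 1 mm of the line in both views. After that the arm blocked my view of the pointer, and I did not look at it again.

**Lever grasp:** My first close missed. The finger tips sit about 20–25 mm higher than the reported TCP, so the fingers shut on top of the arm, pressing with about 14 N. The lever did not move. I regrasped deeper, about 55 mm from the hub. The wrist then carried about 6.7 N with almost no moment, so the lever is balanced.

**Final position:**

| Check | Measured (m) | Target (m) |
|---|---|---|
| Hub centre over post | (.470, .022) | (.4705, .022) |
| Eye centre over pin | (.496, -.136) | (.4967, -.135) |
| Lower faces above bench | about 0.102 | about 40 mm clear of the post tip |

The force shows only the lever's weight, so it is not touching the fixture.

**Where the checks disagreed:**
- The two cameras differ by about 3 mm in y.
- The hub's lower face reads 0.101 and the eye's 0.103. I put that down to the cameras, because the wrist moment is almost zero.
- My two ways of finding the hub centre in the last image differ by 3 mm in y.
- I had used all 12 picture views by then, so the final checks are numeric only.

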